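# Find the unsealed preserving jar and hold its lid open

### The arm

A 7-joint arm with a two-finger parallel gripper is mounted at the origin on the work surface. World frame = base frame: x ahead of the robot, y to its left, z up, the work surface at z = 0. Lengths are in m, angles in rad, forces in N, time in s.
With the tool pointing down it reaches from about 0.35 to 0.9 m from the base axis. Payload 7.2 kg.
Tool frame: the origin (TCP) lies on the centre line of the jaws, within the pads' length; the fingertips stand 22 mm ahead of it and the grasp point (between the pads) lies 3 mm ahead of it; z points along the fingers, y is the direction in which the jaws open and shut (so a half turn about z gives the same grasp; the last joint's range is limited). The gripper opens to 85 mm and grips with 20 to 120 N. Pads are 22 mm wide; open, the fingers measure 114 mm over their backs; the gripper's body (76 mm by 85 mm) begins 54 mm behind the grasp point. The pads swing forward as they close: fully open they stand 13 mm farther back than shut.
Start: joints at [1.218, 0.411, -0.013, 1.596, 0.006, 1.134, -0.082], TCP at [0.176, -0.6, 0.253] pointing down, gripper open.
Joint ranges: [-2.95, 2.95], [-0.29, 1.99], [-1.47, 1.44], [0.14, 2.54], [-1.03, 4.17], [0.13, 1.85], [-2.86, 2.86]. Speed limits (rad/s): [2.39, 2.39, 3.01, 3.01, 3.14, 3.14, 3.14].

### API

Orientations are given as a 3x3 rotation matrix whose columns are the frame's x, y, z axes.
In Python, from station import * gives the robot as it stands.
- The arm moves only by the tool send_rows, never from a script. Its argument "plan" is a list of rows, each a list of 2 entries, a list of its own where there are three numbers: the shift along the tool's x, y, z each as a share of 500 mm, from -1 to 1, then the turn, a rotation vector about the tool's x, y, z each as a share of 90 degrees, from -1 to 1. A call has exactly 5 rows; each row shifts and turns the commanded pose from where the row before left it, along the tool's axes as they then stand; what a row does not reach is not made up. A row lasts 1/10 s, in which the tool goes at most 50 mm and 8.59 degrees, less where a joint would pass 70% of its speed; a pose out of reach is approached as far as the arm can. A call with a number of a shift or a turn outside -1 to 1 is refused whole. A call with a gripper value outside its range is refused whole. "gripper" is the opening, from 0 (shut) to 1 (fully open), set as the call begins (left out, the last holds). The fingers move at their own pace and stop on an object; "newtons" is the grip in N (left out, the last holds). Time passes only in rows, so rows that do not move let the fingers close, or fill a call up. It gives the time, the measured TCP pose, the force and the opening at its end, in the units of the state.
- sense(): the state, without advancing time (a new reading comes with each control period).
- read_camera(name): name is "scene" or "top" or "wrist"; returns a dict with "pixels" (420x560x3 uint8, blue, green, red), "range_z" (420x560 float32, m along the optical axis (not along the pixel's ray), 0 where there is no reading), "K" (3x3 intrinsics, pixels), "T" (4x4, takes a point from camera to world coordinates); the wrist camera has in their place "tool_from_camera" (4x4, takes a point from camera to tool coordinates, whose origin is the TCP and whose axes are the flange's). Camera axes: x right, y down, z forward; pixel columns grow to the right and rows downward; lengths in m; the calibration is good to about 2 mm. A picture is of the moment at which its call begins: read the wrist's pose just before it.
- finish_job(): hands the job in, once; it reports no verdict.
The state is a dict: "time": time; "joints": joint angles; "dq": joint speeds; "tau": joint torques, N m; "tool_pos": TCP position; "tool_rot": TCP orientation; "ft_force": force on the tool from outside, world axes, zero at the start; "ft_torque": the same for the moment, N m; "finger_gap": finger opening in m.
Only numpy, scipy, OpenCV 4.12 (cv2) and the standard library are available. Lean on these libraries where they do the work, as an engineer would, in place of code of your own. Each camera call takes 0.05 s, during which the arm holds its last target.

### The job

Three clip-top preserving jars stand in the tray with their clasps undone and flipped up; two are sealed by their vacuum, one has lost its seal. Working along the row from the robot's left to its right, tap each of the three lids in the middle to find the one that gives, then take that lid by its flipped-up clasp, swing it about half-way to upright (some 45 degrees) and finish still holding it there. Do not pull on the sealed lids, and leave everything else where it stands.

Things in the scene. Friction and masses are not known exactly. Their poses are not given: they have to be found in the camera images.
- tray: wooden tray 240 x 460 mm, rim 50 mm high, fixed; origin under its centre, on the table; x to its back, y along the row of jars (within 0.25 rad of the robot's left), z up. Three like 1-litre jars, 108 mm wide, stand in it at 135 mm pitch, firmly bedded (they do not move), square to the tray, hinges to the back, clasps to the front. Which one is unsealed varies and cannot be seen
- place_left (a point): middle of the flat top of the shut lid of the jar at the robot's left (+135 mm in the tray's y), about 192 mm above the table; a point of the tray, with the tray's axes; it does not move with the lid. Each lid is clear glass, round, 95 mm wide, 14 mm thick, 220 g, hinged on a line along y 58 mm behind and 10 mm below this point, so that its front swings up and back
- place_middle (a point): middle of the flat top of the shut lid of the jar at the robot's middle (0 mm in the tray's y), about 192 mm above the table; a point of the tray, with the tray's axes; it does not move with the lid. Same jar and lid as at place_left
- place_right (a point): middle of the flat top of the shut lid of the jar at the robot's right (-135 mm in the tray's y), about 192 mm above the table; a point of the tray, with the tray's axes; it does not move with the lid. Same jar and lid as at place_left
- clasp_left (a point): middle of the flipped-up clasp of the left jar while its lid is shut, at the height to grip (a point of the tray, does not follow the lid): 58 mm in front of (tray -x) and 31 mm above place_left. Stiff steel wire loop, one piece with the lid: two upright legs 4.8 mm thick, 43 mm over their outsides (along y), top bar 19 mm above this point. Pinch the legs along y from above; they may turn between the pads as the lid swings
- clasp_middle (a point): middle of the flipped-up clasp of the middle jar while its lid is shut, at the height to grip (a point of the tray, does not follow the lid): 58 mm in front of (tray -x) and 31 mm above place_middle. Same clasp as at clasp_left
- clasp_right (a point): middle of the flipped-up clasp of the right jar while its lid is shut, at the height to grip (a point of the tray, does not follow the lid): 58 mm in front of (tray -x) and 31 mm above place_right. Same clasp as at clasp_left
- loose_seat (a joint): m; how far the unsealed lid, wherever it stands, has sunk on its slack rubber ring: 0 at rest, up to 0.004 when pressed; it begins to sink at 1 to 2 N, is fully down at about 5 N and springs back. Sealed lids do not give
- loose_lid (a joint): rad; how far the unsealed lid, wherever it stands, is swung open: 0 shut, 1.57 upright, stops at 1.9; falls shut from below upright
- sound_lid_1 (a joint): rad; swing of one of the two sealed lids: 0 shut. Vacuum holds it down stiffly: a pull of about 9 N up on its clasp strains it to 0.03
- sound_lid_2 (a joint): rad; the same for the other sealed lid
- jam_jar_1: small closed jam jar in the tray's front strip, 56 mm wide, 75 mm tall; origin at its underside
- seal_rings: rubber sealing rings, 88 mm wide, 16 mm high, lying in the tray's front strip; origin at its underside
- bowl: white bowl 124 mm wide, 50 mm tall, left of the tray; origin at its underside
- jam_jar_2: closed jam jar 66 mm wide, 90 mm tall, left of the tray; origin at its underside
- funnel: steel jar funnel 110 mm wide, 68 mm tall, standing on its spout, right of the tray; origin at its underside
- spoon: wooden spoon 240 mm long lying right of the tray; origin at its underside
- tin: metal tin 68 mm wide, 70 mm tall, in the middle of the tray's front strip; origin at its underside

How it is judged:
On the way, in this order (a step that is already met when the one before it is completed fails the run):
1. The left lid is tapped in the middle (fingers press with over 1.5 N) (horizontal distance between the grasp point and place_left below 0.038 m and contact force between the fingers and anything else above 1.5 N and value of joint loose_lid below 0.03 rad), for 0.02 s.
2. then the middle lid (horizontal distance between the grasp point and place_middle below 0.038 m and contact force between the fingers and anything else above 1.5 N and value of joint loose_lid below 0.03 rad), for 0.02 s.
3. then the right lid (horizontal distance between the grasp point and place_right below 0.038 m and contact force between the fingers and anything else above 1.5 N and value of joint loose_lid below 0.03 rad), for 0.02 s.
4. The unsealed lid is swung up by the fingers (value of joint loose_lid above 0.3 rad and contact force between the fingers and anything else above 0.3 N), for 0.2 s.
At the end, for the whole second after the job is handed in: The unsealed lid is held still by the fingers at 0.5 to 1.1 rad open (29 to 63 degrees), where it would fall shut if let go; the two sealed lids are shut; the other things are within 30 mm of where they stood (value of joint loose_lid between 0.5 and 1.1 rad and velocity of joint loose_lid between -0.05 and 0.05 rad/s and contact force between the fingers and anything else above 0.3 N and value of joint each of sound_lid_1, sound_lid_2 below 0.02 rad and distance of each of jam_jar_1, seal_rings, bowl, jam_jar_2, funnel, spoon, tin from where it was at the start of the episode below 0.03 m); the arm keeps its last pose, push and grip.
It fails at once if A sealed lid is pulled up hard enough to strain its seal (0.03 rad) (value of joint any of sound_lid_1, sound_lid_2 above 0.03 rad).
It fails at once if Something else on the table or tray is shifted by over 30 mm (distance of any of jam_jar_1, seal_rings, bowl, jam_jar_2, funnel, spoon, tin from where it was at the start of the episode above 0.03 m).
It also fails if it takes over 58 s, if anything falls off the work surface, if the arm or the gripper's body presses on something with over 40 N, if the wrist force passes 120 N, or if a joint passes its speed limit or range.

## Working session

There is one attempt and no reset: what is moved stays moved. The work goes in short steps, Python scripts to look and compute and a tool call to move; the robot and the scene stay as the last step left them, time stands still between calls to the robot, and variables do not carry over. Pictures are saved under pics/ and viewed, and the job is handed in when it is done.

Besides the shell and the picture viewer there is one more tool, called by a JSON object that holds its "name" and its "arguments". send_rows: Moves the arm, as the interface text tells. Its arguments: {"type":"object","properties":{"plan":{"type":"array"},"gripper":{"type":"number"},"newtons":{"type":"number"}},"required":["plan"]}

```bash
ls; mkdir -p pics; python3 - <<'E'
from station import *
import cv2,numpy as np
s=sense();print({k:np.round(v,3).tolist() for k,v in s.items()})
for n in["scene","top"]:
    c=read_camera(n);cv2.imwrite(f"pics/{n}0.png",c["pixels"]);print(n,c["K"],c["T"])
    np.savez(f"{n}0.npz",**{k:c[k] for k in c})
E
```

```text
pics
{'time': 0.0, 'joints': [1.218, 0.412, -0.013, 1.597, 0.006, 1.134, -0.082], 'dq': [-0.001, -0.002, 0.0, -0.001, 0.0, -0.001, -0.001], 'tau': [-0.0, -60.061, 0.683, -29.941, 0.014, 0.011, -0.0], 'tool_pos': [0.175, -0.599, 0.252], 'tool_rot': [[0.96, 0.281, -0.001], [0.281, -0.96, 0.001], [-0.0, -0.002, -1.0]], 'ft_force': [0.034, 0.198, 0.355], 'ft_torque': [-0.016, -0.001, 0.015], 'finger_gap': 0.085}
scene [[423.35167595   0.         279.28651306]
 [  0.         423.35167595 211.84550696]
 [  0.           0.           1.        ]] [[ 0.94367789  0.21899494 -0.24801866  0.77734498]
 [ 0.33081691 -0.63737308  0.69592796 -0.7593705 ]
 [-0.00567571 -0.73878059 -0.67392212  0.8829472 ]
 [ 0.          0.          0.          1.        ]]
top [[492.78162219   0.         269.203241  ]
 [  0.         492.78162219 209.59021506]
 [  0.           0.           1.        ]] [[-5.82089220e-03 -9.88349017e-01  1.52093185e-01  3.26826913e-01]
 [-9.99982847e-01  5.65417538e-03 -1.52862647e-03 -2.79193762e-03]
 [ 6.50854924e-04 -1.52099474e-01 -9.88364976e-01  1.45745029e+00]
 [ 0.00000000e+00  0.00000000e+00  0.00000000e+00  1.00000000e+00]]
```

View pics/scene0.png

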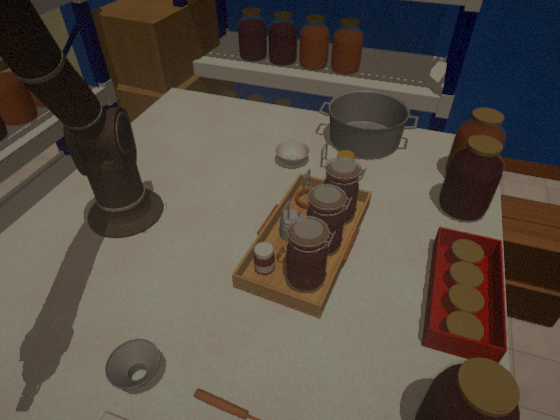

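View pics/top0.png

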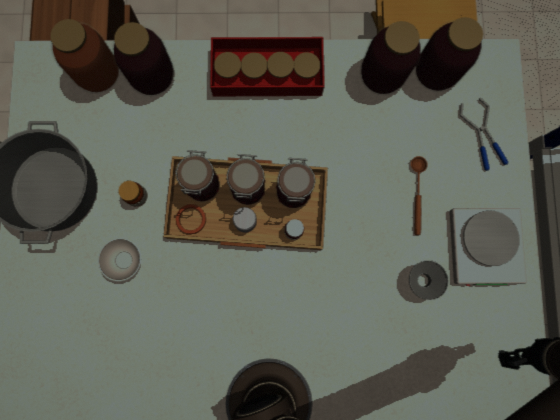

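The top view shows the tray at about (165–328, 155–250), with lids near (196,173), (245,173) and (296,180). I'll enlarge it.

```bash
python3 - <<'E'
import cv2,numpy as np
d=np.load("top0.npz");p=d["pixels"][140:260,155:340]
p=cv2.convertScaleAbs(cv2.resize(p,None,fx=4.3,fy=4.3,interpolation=cv2.INTER_CUBIC),alpha=1.6)
cv2.imwrite("pics/topcrop.png",p)
K=d["K"];T=d["T"];z=d["range_z"]
v,u=np.mgrid[0:420,0:560]
P=np.stack([(u-K[0,2])/K[0,0]*z,(v-K[1,2])/K[1,1]*z,z],-1)@T[:3,:3].T+T[:3,3]
np.save("topP.npy",P)
m=np.zeros_like(z);m[140:260,155:340]=P[140:260,155:340,2]
h=(np.clip(m/0.26,0,1)*255).astype(np.uint8)[140:260,155:340]
cv2.imwrite("pics/toph.png",cv2.applyColorMap(cv2.resize(h,None,fx=4.3,fy=4.3,interpolation=cv2.INTER_NEAREST),cv2.COLORMAP_JET))
# tray
for zlo,zhi in [(0.04,0.056),(.18,.205),(.205,.26)]:
    s=P[140:260,155:340].reshape(-1,3);q=s[(s[:,2]>zlo)&(s[:,2]<zhi)];print(zlo,len(q),q.min(0),q.max(0),q.mean(0))
    if zlo==.04: print(cv2.minAreaRect(q[:,:2].astype(np.float32)*1000))
    if zlo==.18: 
        import scipy.cluster.vq as k
        c,l=k.kmeans2(q[:,:2],np.array([[.42,.16],[.42,.03],[.42,-.1]]));
        for i in range(3):
            a=q[l==i];print(i,len(a),a.mean(0),cv2.minEnclosingCircle(a[:,:2].astype(np.float32)),np.percentile(a[:,2],[10,50,90]))
E
```

```text
0.04 1528 [ 0.43125355 -0.17580701  0.04007462] [0.70642633 0.29812608 0.05591147] [0.54260202 0.0604793  0.04773714]
((568.2455444335938, 61.775543212890625), (460.8257141113281, 258.47161865234375), 85.21910095214844)
0.18 3388 [ 0.54076452 -0.12626438  0.18000345] [0.68520957 0.24165734 0.20498484] [0.6128388  0.0577905  0.19040225]
0 1135 [0.62356866 0.19119444 0.19029711] ((0.6241531372070312, 0.19317446649074554), 0.06369423121213913) [0.18534092 0.19060955 0.19423152]
1 1125 [0.61302582 0.05747793 0.19047918] ((0.612939715385437, 0.05694203823804855), 0.06343245506286621) [0.18578003 0.19075804 0.19454312]
2 1128 [ 0.60185583 -0.07612957  0.1904313 ] ((0.6018600463867188, -0.07495856285095215), 0.06305776536464691) [0.18549881 0.19066813 0.19445358]
0.205 130 [ 0.54021468 -0.09240967  0.20504076] [0.56849101 0.21748227 0.24528175] [0.55485509 0.06370082 0.23344064]
```

View pics/topcrop.png

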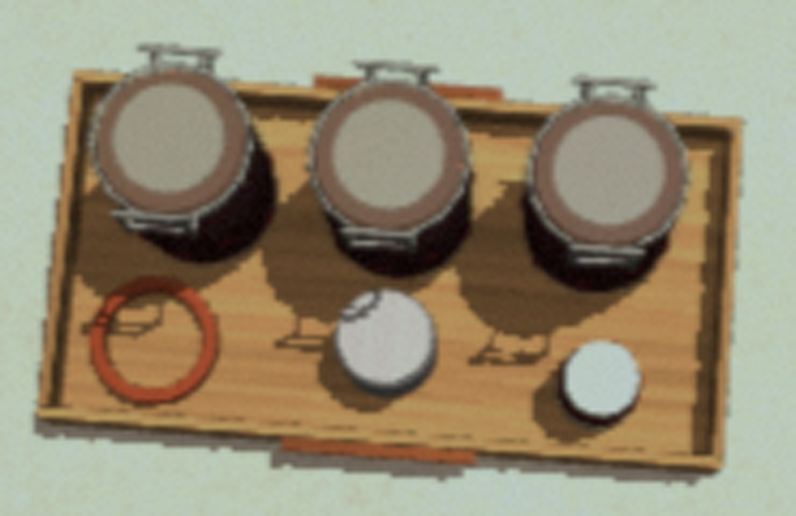

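View pics/toph.png

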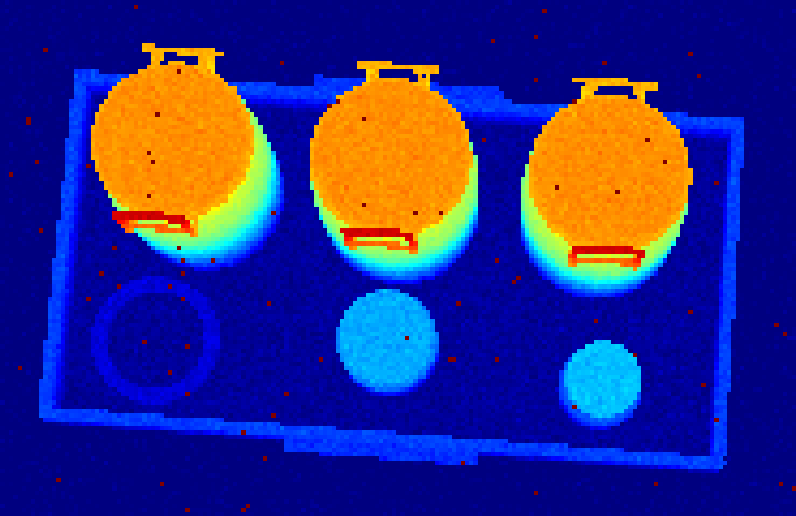

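```bash
python3 - <<'E'
import cv2,numpy as np
P=np.load("topP.npy")
m=np.zeros(P.shape[:2],np.uint8);m[140:260,155:340]=((P[...,2]>.178)&(P[...,2]<.21))[140:260,155:340]
m=cv2.medianBlur(m,5)
m=cv2.morphologyEx(m,cv2.MORPH_OPEN,cv2.getStructuringElement(cv2.MORPH_ELLIPSE,(21,21)))
n,l,st,c=cv2.connectedComponentsWithStats(m)
C=[]
for i in range(1,n):
    q=P[l==i];q=q[(q[:,2]>.17)&(q[:,2]<.22)];print(st[i],q.mean(0),np.median(q[:,2]));C.append(q.mean(0))
a=(C[0]-C[2])[:2] if C[0][1]>C[2][1] else (C[2]-C[0])[:2]
y=a/np.linalg.norm(a);x=np.array([y[1],-y[0]]);print("pitch",np.linalg.norm(a)/2,"y",y,"yaw",np.arctan2(x[1],x[0]))
s=P[140:260,155:340].reshape(-1,3);q=s[(s[:,2]>.233)&(s[:,2]<.25)]
for i in range(3):
    b=q[abs((q[:,:2]-C[i][:2])@y)<40e-3];r=(b[:,:2]-C[i][:2]);print(len(b),"bar x",np.median(r@x),np.percentile(r@x,[10,90]),"y",[(r@y).min(),(r@y).max()],"z",np.median(b[:,2]))
E
```

```text
[ 176  153   38   38 1084] [0.6234827  0.19124959 0.19035976] 0.19068941036659104
[ 227  157   37   37 1077] [0.61260397 0.05774478 0.19059984] 0.19091015853945892
[ 278  160   37   38 1087] [ 0.60166925 -0.0761098   0.19051126] 0.19075750435149508
pitch 0.13412388922412766 y [0.08131828 0.99668818] yaw -0.0814081696043779
33 bar x -0.05800866223793953 [-0.05996383 -0.05614133] y [np.float64(-0.02019484821605136), np.float64(0.02167397240628679)] z 0.2403213599528604
32 bar x -0.05760712656980285 [-0.0594049  -0.05592751] y [np.float64(-0.01936494353168753), np.float64(0.021249937819155577)] z 0.2391204641825575
33 bar x -0.057628776151386986 [-0.05935216 -0.05566357] y [np.float64(-0.02115648290124438), np.float64(0.01947074281078893)] z 0.23950264020495737
```

{"name": "send_rows", "arguments": {"plan": [[[0, 0, -0.03], [0, 0, 0.047]], [[0, 0, -0.03], [0, 0, 0.047]], [[0, 0, -0.03], [0, 0, 0.047]], [[0, 0, -0.03], [0, 0, 0.047]], [[0, 0, -0.03], [0, 0, 0.046]]], "gripper": 0, "newtons": 30}}

```text
time: 0.6
tool_pos: [0.1755, -0.5996, 0.3284]
tool_rot: [[0.996, -0.086, -0.0], [-0.086, -0.996, 0.001], [-0.0, -0.001, -1.0]]
ft_force: [-0.9, -0.2, 0.1]
finger_gap: 0.0125
```

{"name": "send_rows", "arguments": {"plan": [[[0.038, -0.082, 0], [0, 0, 0]], [[0.038, -0.082, 0], [0, 0, 0]], [[0.038, -0.082, 0], [0, 0, 0]], [[0.038, -0.082, 0], [0, 0, 0]], [[0.038, -0.082, 0], [0, 0, 0]]]}}

```text
time: 1.1
tool_pos: [0.2877, -0.4015, 0.328]
tool_rot: [[0.997, -0.083, -0.0], [-0.083, -0.997, 0.0], [-0.0, -0.0, -1.0]]
ft_force: [1.4, -0.9, 0.0]
finger_gap: -0.0002
```

{"name": "send_rows", "arguments": {"plan": [[[0.038, -0.082, 0], [0, 0, 0]], [[0.038, -0.082, 0], [0, 0, 0]], [[0.038, -0.082, 0], [0, 0, 0]], [[0.038, -0.082, 0], [0, 0, 0]], [[0.038, -0.082, 0], [0, 0, 0]]]}}

```text
time: 1.6
tool_pos: [0.3992, -0.2052, 0.3282]
tool_rot: [[0.997, -0.083, -0.0], [-0.083, -0.997, -0.0], [-0.0, 0.0, -1.0]]
ft_force: [1.0, -1.2, 0.7]
finger_gap: -0.0
```

{"name": "send_rows", "arguments": {"plan": [[[0.038, -0.082, 0], [0, 0, 0]], [[0.038, -0.082, 0], [0, 0, 0]], [[0.038, -0.082, 0], [0, 0, 0]], [[0.038, -0.082, 0], [0, 0, 0]], [[0.038, -0.082, 0], [0, 0, 0]]]}}

```text
time: 2.1
tool_pos: [0.5109, -0.0089, 0.3282]
tool_rot: [[0.997, -0.083, -0.0], [-0.083, -0.997, -0.0], [-0.0, 0.0, -1.0]]
ft_force: [0.7, -1.2, 0.1]
finger_gap: 0.0001
```

{"name": "send_rows", "arguments": {"plan": [[[0.038, -0.082, 0], [0, 0, 0]], [[0.038, -0.082, 0], [0, 0, 0]], [[0.038, -0.082, 0], [0, 0, 0]], [[0.038, -0.082, 0], [0, 0, 0]], [[0.038, -0.082, 0], [0, 0, 0]]]}}

```text
time: 2.6
tool_pos: [0.6227, 0.1873, 0.3277]
tool_rot: [[0.997, -0.083, -0.001], [-0.083, -0.997, -0.0], [-0.001, 0.001, -1.0]]
ft_force: [0.1, -0.0, -0.3]
finger_gap: -0.0002
```

{"name": "send_rows", "arguments": {"plan": [[[0, 0, 0.05], [0, 0, 0]], [[0, 0, 0.05], [0, 0, 0]], [[0, 0, 0.05], [0, 0, 0]], [[0, 0, 0.02], [0, 0, 0]], [[0, 0, 0], [0, 0, 0]]]}}

```text
time: 3.1
tool_pos: [0.6214, 0.1854, 0.2416]
tool_rot: [[0.997, -0.083, -0.003], [-0.083, -0.997, -0.001], [-0.003, 0.001, -1.0]]
ft_force: [-0.0, 0.1, 0.2]
finger_gap: -0.0001
```

{"name": "send_rows", "arguments": {"plan": [[[0.002, -0.006, 0.02], [0, 0, 0]], [[0.002, -0.006, 0.015], [0, 0, 0]], [[0, 0, 0.01], [0, 0, 0]], [[0, 0, 0], [0, 0, 0]], [[0, 0, 0], [0, 0, 0]]]}}

```text
time: 3.6
tool_pos: [0.6246, 0.1918, 0.221]
tool_rot: [[0.997, -0.083, 0.0], [-0.083, -0.997, -0.0], [0.0, 0.0, -1.0]]
ft_force: [-0.0, -0.3, 0.2]
finger_gap: 0.0002
```

{"name": "send_rows", "arguments": {"plan": [[[0, 0, 0.002], [0, 0, 0]], [[0, 0, 0.002], [0, 0, 0]], [[0, 0, 0.002], [0, 0, 0]], [[0, 0, 0], [0, 0, 0]], [[0, 0, 0], [0, 0, 0]]]}}

```text
time: 4.1
tool_pos: [0.6246, 0.1917, 0.2178]
tool_rot: [[0.997, -0.083, 0.0], [-0.083, -0.997, -0.0], [0.0, 0.0, -1.0]]
ft_force: [0.1, 0.3, -0.5]
finger_gap: -0.0001
```

{"name": "send_rows", "arguments": {"plan": [[[0, 0, 0.002], [0, 0, 0]], [[0, 0, 0.002], [0, 0, 0]], [[0, 0, 0.002], [0, 0, 0]], [[0, 0, 0], [0, 0, 0]], [[0, 0, 0], [0, 0, 0]]]}}

```text
time: 4.6
tool_pos: [0.6245, 0.1918, 0.2147]
tool_rot: [[0.997, -0.083, -0.0], [-0.083, -0.997, -0.0], [-0.0, 0.0, -1.0]]
ft_force: [-0.7, 0.3, -0.2]
finger_gap: 0.0001
```

{"name": "send_rows", "arguments": {"plan": [[[0, 0, 0.002], [0, 0, 0]], [[0, 0, 0.001], [0, 0, 0]], [[0, 0, 0], [0, 0, 0]], [[0, 0, 0], [0, 0, 0]], [[0, 0, 0], [0, 0, 0]]]}}

```text
time: 5.1
tool_pos: [0.6247, 0.1918, 0.2135]
tool_rot: [[0.997, -0.083, 0.0], [-0.083, -0.997, 0.0], [0.0, -0.0, -1.0]]
ft_force: [0.0, 0.1, 1.4]
finger_gap: 0.0001
```

{"name": "send_rows", "arguments": {"plan": [[[0, 0, 0.002], [0, 0, 0]], [[0, 0, 0], [0, 0, 0]], [[0, 0, 0], [0, 0, 0]], [[0, 0, 0], [0, 0, 0]], [[0, 0, 0], [0, 0, 0]]]}}

```text
time: 5.6
tool_pos: [0.6246, 0.1918, 0.2124]
tool_rot: [[0.997, -0.083, 0.0], [-0.083, -0.997, 0.0], [0.0, -0.0, -1.0]]
ft_force: [0.2, -0.4, 3.6]
finger_gap: -0.0002
```

{"name": "send_rows", "arguments": {"plan": [[[0, 0, 0.002], [0, 0, 0]], [[0, 0, 0], [0, 0, 0]], [[0, 0, 0], [0, 0, 0]], [[0, 0, 0], [0, 0, 0]], [[0, 0, 0], [0, 0, 0]]]}}

```text
time: 6.1
tool_pos: [0.6246, 0.1918, 0.2114]
tool_rot: [[0.997, -0.083, 0.0], [-0.083, -0.997, 0.0], [0.0, -0.0, -1.0]]
ft_force: [0.4, -0.9, 3.8]
finger_gap: -0.0001
```

{"name": "send_rows", "arguments": {"plan": [[[0, 0, -0.04], [0, 0, 0]], [[0, 0, -0.02], [0, 0, 0]], [[0, 0.09, 0], [0, 0, 0]], [[0, 0.09, 0], [0, 0, 0]], [[0, 0.09, 0], [0, 0, 0]]]}}

```text
time: 6.6
tool_pos: [0.6129, 0.0559, 0.241]
tool_rot: [[0.997, -0.082, -0.0], [-0.082, -0.997, -0.0], [-0.0, 0.0, -1.0]]
ft_force: [1.3, -0.3, 1.0]
finger_gap: 0.0002
```

{"name": "send_rows", "arguments": {"plan": [[[0, 0, 0.02], [0, 0, 0]], [[0, 0, 0.02], [0, 0, 0]], [[0, 0, 0.01], [0, 0, 0]], [[0, 0, 0], [0, 0, 0]], [[0, 0, 0], [0, 0, 0]]]}}

```text
time: 7.1
tool_pos: [0.6134, 0.0588, 0.2162]
tool_rot: [[0.997, -0.08, -0.0], [-0.08, -0.997, 0.001], [-0.0, -0.001, -1.0]]
ft_force: [0.5, -0.2, -0.7]
finger_gap: -0.0003
```

{"name": "send_rows", "arguments": {"plan": [[[0, 0, 0.002], [0, 0, 0]], [[0, 0, 0.002], [0, 0, 0]], [[0, 0, 0], [0, 0, 0]], [[0, 0, 0], [0, 0, 0]], [[0, 0, 0], [0, 0, 0]]]}}

```text
time: 7.6
tool_pos: [0.6134, 0.0572, 0.2144]
tool_rot: [[0.997, -0.083, 0.0], [-0.083, -0.997, -0.0], [0.0, 0.0, -1.0]]
ft_force: [-0.3, 0.5, 0.4]
finger_gap: -0.0001
```

{"name": "send_rows", "arguments": {"plan": [[[0, 0, 0.002], [0, 0, 0]], [[0, 0, 0], [0, 0, 0]], [[0, 0, 0], [0, 0, 0]], [[0, 0, 0], [0, 0, 0]], [[0, 0, 0], [0, 0, 0]]]}}

```text
time: 8.1
tool_pos: [0.6135, 0.0572, 0.2142]
tool_rot: [[0.997, -0.083, 0.001], [-0.083, -0.997, -0.0], [0.001, 0.0, -1.0]]
ft_force: [-2.3, -0.7, 4.1]
finger_gap: 0.0002
```

{"name": "send_rows", "arguments": {"plan": [[[0, 0, 0.002], [0, 0, 0]], [[0, 0, 0], [0, 0, 0]], [[0, 0, 0], [0, 0, 0]], [[0, 0, 0], [0, 0, 0]], [[0, 0, 0], [0, 0, 0]]]}}

```text
time: 8.6
tool_pos: [0.6135, 0.0572, 0.2141]
tool_rot: [[0.997, -0.083, 0.001], [-0.083, -0.997, -0.0], [0.001, 0.0, -1.0]]
ft_force: [-4.7, -1.8, 11.4]
finger_gap: -0.0002
```

Stiff: the middle lid doesn't give, so it is sealed. The right lid is next.

{"name": "send_rows", "arguments": {"plan": [[[0, 0, -0.04], [0, 0, 0]], [[0, 0, -0.015], [0, 0, 0]], [[0, 0.09, 0], [0, 0, 0]], [[0, 0.09, 0], [0, 0, 0]], [[0, 0.09, 0], [0, 0, 0]]]}}

```text
time: 9.1
tool_pos: [0.6021, -0.0785, 0.2398]
tool_rot: [[0.997, -0.082, 0.001], [-0.082, -0.997, -0.0], [0.001, 0.0, -1.0]]
ft_force: [0.8, 0.7, -0.2]
finger_gap: 0.0001
```

{"name": "send_rows", "arguments": {"plan": [[[0, 0, 0.02], [0, 0, 0]], [[0, 0, 0.02], [0, 0, 0]], [[0, 0, 0.01], [0, 0, 0]], [[0, 0, 0], [0, 0, 0]], [[0, 0, 0], [0, 0, 0]]]}}

```text
time: 9.6
tool_pos: [0.6024, -0.0755, 0.2146]
tool_rot: [[0.997, -0.08, -0.0], [-0.08, -0.997, 0.001], [-0.0, -0.001, -1.0]]
ft_force: [-0.3, -0.6, 0.1]
finger_gap: 0.0
```

{"name": "send_rows", "arguments": {"plan": [[[0, 0, 0.002], [0, 0, 0]], [[0, 0, 0.001], [0, 0, 0]], [[0, 0, 0], [0, 0, 0]], [[0, 0, 0], [0, 0, 0]], [[0, 0, 0], [0, 0, 0]]]}}

```text
time: 10.1
tool_pos: [0.6025, -0.0757, 0.2141]
tool_rot: [[0.997, -0.081, 0.001], [-0.081, -0.997, 0.001], [0.001, -0.001, -1.0]]
ft_force: [-2.3, 1.4, 6.6]
finger_gap: 0.0
```

{"name": "send_rows", "arguments": {"plan": [[[0, 0, -0.08], [0, 0, 0]], [[0, 0, -0.08], [0, 0, 0]], [[-0.02, -0.09, -0.02], [0, 0, 0]], [[-0.02, -0.09, 0], [0, 0, 0]], [[-0.02, -0.09, 0], [0, 0, 0]]], "gripper": 0.8}}

```text
time: 10.6
tool_pos: [0.5833, 0.0618, 0.3039]
tool_rot: [[0.997, -0.083, 0.001], [-0.083, -0.997, 0.0], [0.001, -0.0, -1.0]]
ft_force: [1.3, 0.6, -0.4]
finger_gap: 0.0678
```

{"name": "send_rows", "arguments": {"plan": [[[-0.02, -0.09, 0], [0, 0, 0]], [[-0.02, -0.09, 0], [0, 0, 0]], [[-0.018, -0.085, 0], [0, 0, 0]], [[0, 0, 0], [0, 0, 0]], [[0, 0, 0], [0, 0, 0]]]}}

```text
time: 11.1
tool_pos: [0.5649, 0.196, 0.3031]
tool_rot: [[0.997, -0.079, -0.0], [-0.079, -0.997, 0.0], [-0.0, -0.0, -1.0]]
ft_force: [1.3, 0.1, 0.2]
finger_gap: 0.0679
```

```bash
python3 - <<'E'
from station import *
import cv2,numpy as np
s=sense();c=read_camera("wrist");cv2.imwrite("pics/wrist1.png",c["pixels"])
z=c["range_z"];K=c["K"];A=c["tool_from_camera"]
v,u=np.mgrid[0:420,0:560]
P=np.stack([(u-K[0,2])/K[0,0]*z,(v-K[1,2])/K[1,1]*z,z],-1)@A[:3,:3].T+A[:3,3]
W=P@np.array(s["tool_rot"]).T+s["tool_pos"];W[z==0]=0
print(s["tool_pos"],s["tool_rot"],s["finger_gap"])
t=W-[.6235,.1912,0];x=np.array([.9967,-.0813]);y=np.array([.0813,.9967])
a=t[...,:2]@x;b=t[...,:2]@y
m=(W[...,2]>.205)&(W[...,2]<.25)&(a<-.04)&(a>-.075)&(abs(b)<.035)
q=np.stack([a[m],b[m],W[m][:,2]],-1);print(m.sum(),np.percentile(q,[2,10,50,90,98],axis=0) if m.sum() else'')
E
```

```text
[0.56489312 0.19600481 0.30306381] [[ 9.96887286e-01 -7.88393804e-02 -3.01393737e-04]
 [-7.88393477e-02 -9.96887327e-01  1.18986301e-04]
 [-3.09836403e-04 -9.48542449e-05 -9.99999948e-01]] 0.06793086443755711
627 [[-0.05836751 -0.01742139  0.20780709]
 [-0.0577052  -0.0156022   0.21680149]
 [-0.05542119  0.00284892  0.24012271]
 [-0.05448388  0.02191642  0.24154279]
 [-0.05422667  0.02374454  0.24217375]]
```

View pics/wrist1.png

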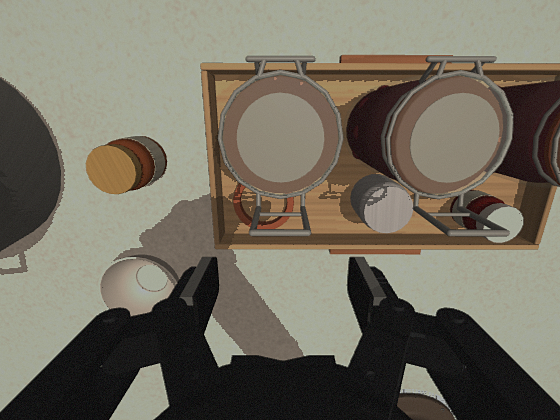

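The wrist view shows the left clasp's top bar at about (280,232), centred between the jaws (finger pads at about x 210 and 355). It is within 3 mm of the top-camera estimate, so I'll descend.

{"name": "send_rows", "arguments": {"plan": [[[0.004, -0.004, 0.03], [0, 0, 0]], [[0, 0, 0.04], [0, 0, 0]], [[0, 0, 0.04], [0, 0, 0]], [[0, 0, 0.03], [0, 0, 0]], [[0, 0, 0.01], [0, 0, 0]]]}}

```text
time: 11.65
tool_pos: [0.5672, 0.1944, 0.2257]
tool_rot: [[0.996, -0.084, -0.003], [-0.084, -0.996, -0.001], [-0.003, 0.002, -1.0]]
ft_force: [0.1, 0.0, 0.5]
finger_gap: 0.0684
```

{"name": "send_rows", "arguments": {"plan": [[[0, 0, 0.006], [0, 0, 0]], [[0, 0, 0], [0, 0, 0]], [[0, 0, 0], [0, 0, 0]], [[0, 0, 0], [0, 0, 0]], [[0, 0, 0], [0, 0, 0]]]}}

```text
time: 12.15
tool_pos: [0.5679, 0.1961, 0.2259]
tool_rot: [[0.997, -0.083, 0.001], [-0.083, -0.997, 0.0], [0.001, -0.0, -1.0]]
ft_force: [0.4, 0.8, -0.7]
finger_gap: 0.068
```

```bash
python3 - <<'E'
from station import *
import cv2
cv2.imwrite("pics/wrist2.png",read_camera("wrist")["pixels"])
p=read_camera("scene")["pixels"][110:320,220:420]
cv2.imwrite("pics/scene2.png",cv2.resize(p,None,fx=2.8,fy=2.8,interpolation=cv2.INTER_CUBIC))
E
```

```text
(no output)
```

View pics/wrist2.png

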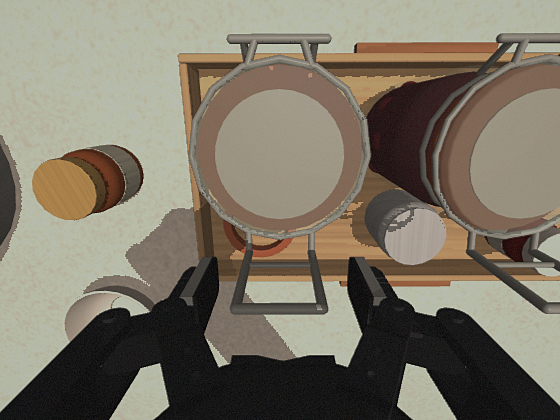

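View pics/scene2.png

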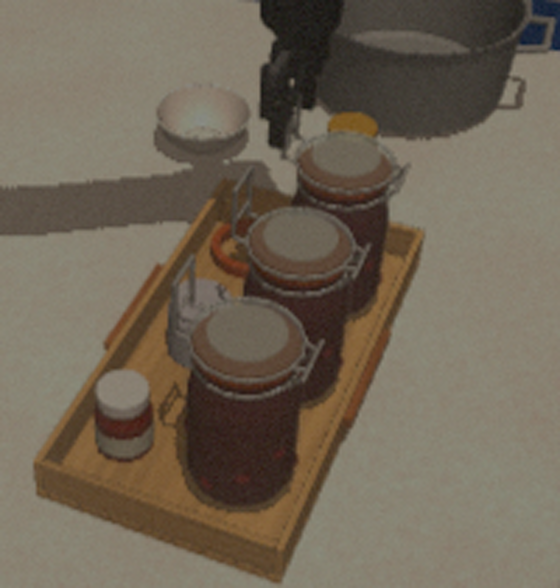

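The clasp loop is between the pads: legs at x≈240 and 320, pads at 210 and 355. I'll close on it.

{"name": "send_rows", "arguments": {"plan": [[[0, 0, 0.005], [0, 0, 0]], [[0, 0, 0], [0, 0, 0]], [[0, 0, 0], [0, 0, 0]], [[0, 0, 0], [0, 0, 0]], [[0, 0, 0], [0, 0, 0]]], "gripper": 0.3, "newtons": 30}}

```text
time: 12.75
tool_pos: [0.5676, 0.1969, 0.223]
tool_rot: [[0.997, -0.082, 0.0], [-0.082, -0.997, 0.001], [0.0, -0.001, -1.0]]
ft_force: [-1.8, 4.6, 2.0]
finger_gap: 0.0418
```

{"name": "send_rows", "arguments": {"plan": [[[0, 0, 0], [0, 0, 0]], [[0, 0, 0], [0, 0, 0]], [[0, 0, 0], [0, 0, 0]], [[0, 0, 0], [0, 0, 0]], [[0, 0, 0], [0, 0, 0]]]}}

```text
time: 13.25
tool_pos: [0.5676, 0.1969, 0.223]
tool_rot: [[0.997, -0.082, 0.0], [-0.082, -0.997, 0.001], [0.0, -0.001, -1.0]]
ft_force: [-1.3, 5.1, 2.6]
finger_gap: 0.0417
```

```bash
python3 - <<'E'
import numpy as np
e0=np.arctan2(.039,.1145);r=np.hypot(.039,.1145)
t=np.radians(np.arange(0,47,2.3));x=-r*np.cos(e0+t);z=r*np.sin(e0+t)
print(np.round(np.c_[np.degrees(t[1:]),np.diff(x)/.5,-np.diff(z)/.5],4))
E
```

```text
[[ 2.30e+00  3.30e-03 -9.10e-03]
 [ 4.60e+00  3.70e-03 -9.00e-03]
 [ 6.90e+00  4.00e-03 -8.80e-03]
 [ 9.20e+00  4.40e-03 -8.70e-03]
 [ 1.15e+01  4.70e-03 -8.50e-03]
 [ 1.38e+01  5.10e-03 -8.30e-03]
 [ 1.61e+01  5.40e-03 -8.10e-03]
 [ 1.84e+01  5.70e-03 -7.90e-03]
 [ 2.07e+01  6.00e-03 -7.60e-03]
 [ 2.30e+01  6.30e-03 -7.40e-03]
 [ 2.53e+01  6.60e-03 -7.10e-03]
 [ 2.76e+01  6.90e-03 -6.80e-03]
 [ 2.99e+01  7.20e-03 -6.60e-03]
 [ 3.22e+01  7.40e-03 -6.30e-03]
 [ 3.45e+01  7.70e-03 -6.00e-03]
 [ 3.68e+01  7.90e-03 -5.60e-03]
 [ 3.91e+01  8.10e-03 -5.30e-03]
 [ 4.14e+01  8.30e-03 -5.00e-03]
 [ 4.37e+01  8.50e-03 -4.70e-03]
 [ 4.60e+01  8.70e-03 -4.30e-03]]
```

{"name": "send_rows", "arguments": {"plan": [[[0.003, -0.003, -0.009], [0, 0, 0]], [[0.004, 0, -0.009], [0, 0, 0]], [[0.004, 0, -0.009], [0, 0, 0]], [[0.004, 0, -0.009], [0, 0, 0]], [[0.005, 0, -0.008], [0, 0, 0]]]}}

```text
time: 13.75
tool_pos: [0.5782, 0.1964, 0.245]
tool_rot: [[0.997, -0.083, 0.0], [-0.083, -0.997, -0.0], [0.0, 0.0, -1.0]]
ft_force: [2.1, 3.5, -5.2]
finger_gap: 0.0419
```

{"name": "send_rows", "arguments": {"plan": [[[0.005, 0, -0.008], [0, 0, 0]], [[0.005, 0, -0.008], [0, 0, 0]], [[0.006, 0, -0.008], [0, 0, 0]], [[0.006, 0, -0.008], [0, 0, 0]], [[0.006, 0, -0.007], [0, 0, 0]]]}}

```text
time: 14.25
tool_pos: [0.5921, 0.1953, 0.2644]
tool_rot: [[0.997, -0.083, -0.0], [-0.083, -0.997, -0.0], [-0.0, 0.0, -1.0]]
ft_force: [4.3, 3.6, -9.0]
finger_gap: 0.0418
```

```bash
python3 - <<'E'
from station import *
import cv2
print(sense()["ft_force"])
cv2.imwrite("pics/wrist3.png",read_camera("wrist")["pixels"])
p=read_camera("scene")["pixels"][110:320,220:420]
cv2.imwrite("pics/scene3.png",cv2.resize(p,None,fx=2.8,fy=2.8,interpolation=cv2.INTER_CUBIC))
E
```

```text
[ 4.32053422  3.60294232 -8.99707432]
```

View pics/wrist3.png

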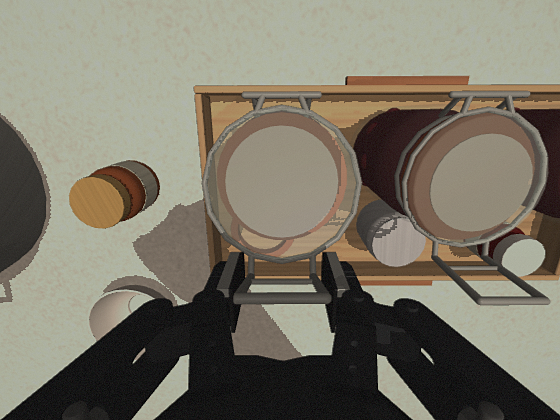

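View pics/scene3.png

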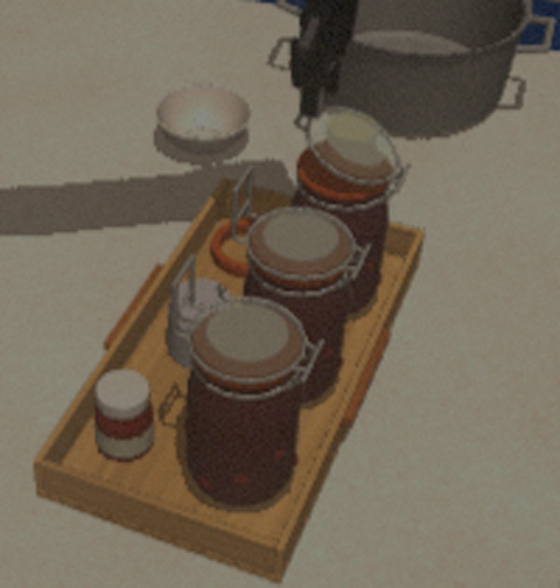

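The scene view shows the left lid swung up at about (350,150), roughly 20–25° open. The pull is drifting outward along the radius, so I'll bend the path slightly inward.

{"name": "send_rows", "arguments": {"plan": [[[0.007, 0, -0.006], [0, 0, 0]], [[0.007, 0, -0.006], [0, 0, 0]], [[0.007, 0, -0.006], [0, 0, 0]], [[0.008, 0, -0.006], [0, 0, 0]], [[0.008, 0, -0.006], [0, 0, 0]]]}}

```text
time: 14.85
tool_pos: [0.6101, 0.194, 0.2798]
tool_rot: [[0.997, -0.082, -0.0], [-0.082, -0.997, -0.0], [-0.0, 0.0, -1.0]]
ft_force: [-2.3, 2.7, -1.9]
finger_gap: 0.0415
```

{"name": "send_rows", "arguments": {"plan": [[[0.008, 0, -0.006], [0, 0, 0]], [[0.008, 0, -0.005], [0, 0, 0]], [[0.008, 0, -0.005], [0, 0, 0]], [[0.008, 0, -0.005], [0, 0, 0]], [[0.008, 0, -0.004], [0, 0, 0]]]}}

```text
time: 15.35
tool_pos: [0.6305, 0.1923, 0.2918]
tool_rot: [[0.997, -0.083, -0.0], [-0.083, -0.997, 0.0], [-0.0, -0.0, -1.0]]
ft_force: [-0.4, 3.5, -4.6]
finger_gap: 0.0415
```

{"name": "send_rows", "arguments": {"plan": [[[0, 0, 0], [0, 0, 0]], [[0, 0, 0], [0, 0, 0]], [[0, 0, 0], [0, 0, 0]], [[0, 0, 0], [0, 0, 0]], [[0, 0, 0], [0, 0, 0]]]}}

```text
time: 15.85
tool_pos: [0.6301, 0.1923, 0.2917]
tool_rot: [[0.997, -0.083, 0.0], [-0.083, -0.997, -0.0], [0.0, 0.0, -1.0]]
ft_force: [-0.9, 2.6, -5.5]
finger_gap: 0.042
```

```bash
python3 - <<'E'
from station import *
import cv2,numpy as np
s=sense();print(s["tool_pos"],s["ft_force"],s["finger_gap"],np.abs(s["dq"]).max())
c=read_camera("wrist");cv2.imwrite("pics/wrist4.png",c["pixels"])
c0=read_camera("scene");p=c0["pixels"][110:320,220:420]
cv2.imwrite("pics/scene4.png",cv2.resize(p,None,fx=2.8,fy=2.8,interpolation=cv2.INTER_CUBIC))
def pts(c,R,t):
    z=c["range_z"];K=c["K"];v,u=np.mgrid[0:420,0:560]
    P=np.stack([(u-K[0,2])/K[0,0]*z,(v-K[1,2])/K[1,1]*z,z],-1)@R.T+t;P[z==0]=0;return P
A=c["tool_from_camera"];R=np.array(s["tool_rot"])
W=pts(c,R@A[:3,:3],R@A[:3,3]+s["tool_pos"])
x=np.array([.9967,-.0813]);y=np.array([.0813,.9967])
for nm,Q in(("wrist",W),("scene",pts(c0,c0["T"][:3,:3],c0["T"][:3,3]))):
    d=Q-[.6235,.1912,0];a=d[...,:2]@x;b=d[...,:2]@y
    m=(abs(b)<.035)&(a>-.02)&(a<.05)&(Q[...,2]>.2)&(Q[...,2]<.30)
    k=np.polyfit(a[m],Q[m][:,2],1);print(nm,m.sum(),"lid angle",np.degrees(np.arctan(-k[0])))
E
```

```text
[0.63012177 0.19226796 0.29166772] [-0.85860799  2.59885638 -5.48865027] 0.04198123297096673 0.001868637106327405
wrist 13614 lid angle 45.924598905542176
scene 544 lid angle 45.4806497659396
```

View pics/wrist4.png

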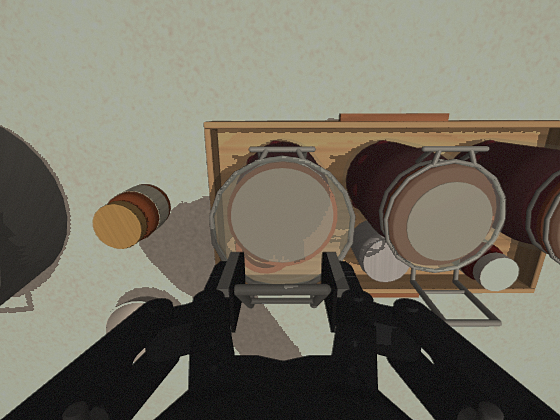

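View pics/scene4.png

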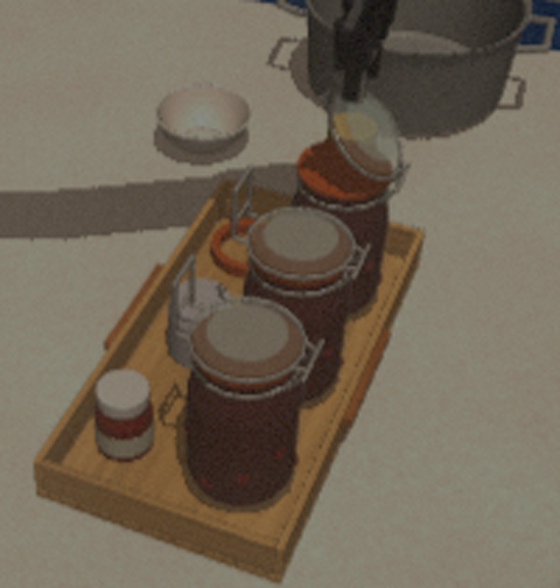

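The lid is held at about 45–46° (0.80 rad) and both cameras agree. The clasp legs are between the pads (about (240,290) and (325,290)), the arm is still, and the other objects look untouched. I'll hand in.

```bash
python3 -c "
from station import *
print(finish_job())"
```

```text
the job is handed in; nothing more can be done
None
```

I tapped the lids left, middle, right. The left lid is the unsealed one, and I finished holding it by its clasp at about 45° open. `finish_job()` gives no verdict, so whether it passed is not confirmed.

- **Taps:** the left lid sank about 2 mm under 1.4–3.8 N. The middle lid stayed stiff up to about 11 N and the right up to about 7 N. I did not pull on either of those.
- **Lid angle:** plane fits from the wrist and scene cameras gave 45.9° and 45.5°, about 0.80 rad.
- **Hold:** the fingers were closed at 42 mm on the clasp, the arm was still and the outside force on the tool was about 6 N. The job ended at about 16 s of the 58 s allowed.
- **Force during the swing:** the outside force rose to about 11 N part-way because my path ran slightly outside the lid's arc. I bent it inward and the force dropped.
- **Other objects:** the sealed lids and everything else in view looked unmoved in the last pictures. I judged that by eye, not by measuring, and the funnel and spoon were outside the final picture. My path stayed high above them.

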